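# Shut the tube drawer of the reader and hold its shutter open

### The job

The tube reader's blue sample drawer has been left open: first push it fully home until it clicks into its detent. Then swing the spring-loaded shutter arm on top of the reader (the one with the orange knob) towards the front of the reader, all the way to its stop, and finish while still holding it there with the gripper (let go and it springs back). Leave the beaker, the bottle and the pipette-tip box where they stand.

Things in the scene. Friction and masses are not known exactly. Their poses are not given: they have to be found in the camera images.
- reader: Fixed white bench reader. Origin at table level; x points from its front to its rear (roughly away from the robot), y to its left, z up. Spans x -110 to 150, y -140 to 140 mm; flat top 95 mm above the table, but a grey rear housing (x 80 to 150) is 130 mm high. The drawer comes out of the front face. Red stop post on top: 10 mm thick, at x -67, y -29, its top 115 mm above the table.
- drawer_front (a point): Centre of the outer face of the blue drawer front, 45 mm above the table. Flat upright face, 130 mm wide (along the reader's y), from 14 to 76 mm above the table, facing the reader's -x. Fully home this point is at x -122, y 45 mm in the reader's frame: the 12 mm thick front stands proud of the housing. The open-topped drawer behind it carries capped tubes fixed to it.
- drawer (a joint): How far the drawer is out, m: 0 = fully home, at most 0.09; pushing along the reader's +x lessens it. Friction about 1 N. From about 0.016 to 0.008 a sprung-ball detent resists (about 5 N in all); below about 0.005 it draws the drawer in to 0 and keeps it there. Left short of that, the drawer stays there or is pushed back to about 0.017.
- shutter_pivot (a point): On the upright (vertical) pivot axis of the shutter arm, 116 mm above the table, at x -20, y -50 mm in the reader's frame. A pivot boss of 20 mm radius surrounds it, its top 128 mm above the table.
- shutter_knob (a point): Middle of the orange upright round pin, 14 mm in diameter, 40 mm tall, fixed on the end of the shutter arm, 85 mm from the pivot axis. The point is 136 mm above the table; the pin stands on the arm, its foot at 116 mm, its top at 156 mm. The arm is an aluminium bar 12 mm wide, 8 mm thick (108 to 116 mm above the table).
- shutter_arm (a joint): Angle of the arm, rad: 0 = at rest, pointing to the reader's left (80 degrees from the reader's x axis towards its y axis). Grows counter-clockwise seen from above, the knob swinging towards the reader's front, to the stop at 1.1, where the knob is at x -88, y 1 mm in the reader's frame. A spring drives it back to 0: about 2 N at the knob at rest, 5.6 N at the stop.
- beaker: Bystander: empty glass beaker, 72 mm across, 95 mm tall, origin under its centre. Leave it standing.
- bottle: Bystander: glass bottle with a blue cap, 64 mm across, 130 mm tall, origin under its centre. Leave it standing.
- tip_box: Bystander: blue box of pipette tips with a clear lid, 77 x 87 mm, 60 mm tall, origin under its centre. Leave it standing.

How it is judged:
By the outcome, as a careful person would: the job done as asked, in the order asked, and still so for the second after the job is handed in, while the arm keeps its last pose, push and grip.
It also fails if it takes over 51 s, if anything falls off the work surface, if the arm or the gripper's body presses on something with over 40 N, if the wrist force passes 120 N, or if a joint passes its speed limit or range.

### The arm

A 6-joint arm with a two-finger parallel gripper is mounted at the origin on the work surface. World frame = base frame: x ahead of the robot, y to its left, z up, the work surface at z = 0. Lengths are in m, angles in degrees, forces in N, time in s.
With the tool pointing down it reaches from about 0.25 to 0.725 m from the base axis. Payload 9.7 kg.
Tool frame: the origin (TCP) lies at the very end of the fingers, on their centre line; the grasp point (between the pads) lies 19 mm behind it; z points along the fingers, y is the line along which they close (so a half turn about z gives the same grasp; the last joint's range is limited). The gripper opens to 85 mm and grips with 20 to 120 N. Pads are 22 mm wide; open, the fingers measure 114 mm over their backs; the gripper's body (76 mm by 85 mm) begins 54 mm behind the grasp point. The pads swing forward as they close: fully open they stand 13 mm farther back than shut.
Start: joints at [63.312, 4.979, 10.078, 95.1, 0, 90], TCP at [0.247, 0.491, 0.231] pointing down, gripper open.
Joint ranges: [-179.16, 179.16], [-48.56, 103.87], [-65.8, 70.77], [-126.05, 130.52], [-82.76, 87.17], [-180, 180]. Speed limits (degrees/s): [127.2, 127.2, 147.25, 180, 180, 180].

### API

Orientations are given as [roll, pitch, yaw] about the fixed x, y, z axes, in that order (R = Rz(yaw) Ry(pitch) Rx(roll)).
In Python, from workcell import bot gives the robot as it stands.
- The arm moves only by the tool arm_command, never from a script. Its argument "series" is a list of rows, each a list of 4 numbers: the shift along the tool's x, y, z in m, then the turn about the tool's z in rad. A call has exactly 5 rows; each row is the pose to reach, as a shift and turn from the pose commanded when the call began, along the tool's axes at that moment; what a row does not reach only later rows make up. A row lasts 1/10 s, in which the tool goes at most 50 mm and 8.59 degrees, less where a joint would pass 70% of its speed; a pose out of reach is approached as far as the arm can. A call with a gripper value outside its range is refused whole. "hand" is the finger opening in m, from 0 to 0.0854, set as the call begins (left out, the last holds). The fingers move at their own pace and stop on an object; "grip_force" is the grip in N (left out, the last holds). Time passes only in rows, so rows that repeat a pose let the fingers close, or fill a call up. It gives the time, the measured TCP pose, the force, the opening and the grip force at its end, in the units of the state.
- bot.get_obs(): the state, without advancing time (a new reading comes with each control period).
- bot.camera(name): name is "side" or "top"; returns a dict with "color" (420x560x3 uint8, blue, green, red), "camera_matrix" (3x3 intrinsics, pixels), "xyz" and "orientation" of the camera in the world. Camera axes: x right, y up, looking along -z (the intrinsics and any distortion apply to the point x, -y, -z); pixel columns grow to the right and rows downward; lengths in m; the calibration is good to about 2 mm. A picture is of the moment at which its call begins. There is no depth.
- bot.job_done(): hands the job in; it is judged then, once.
Trained networks look in the newest picture that a camera, given by its name, has taken for a name from the list of things; names that differ only in an ending like _2 or _b are one class to them, and where a whole thing is asked for, a point or a joint stands for the part that bears it (a point fixed in the world has none). Each returns a list of dicts, best first, with "confidence" (0 to 1); they miss things now and then, are a little off and sometimes report something else, mostly with a low value. They report only what shows in the picture. A call takes as long as a camera call.
- bot.find_in(camera, target): "location" ([column, row] in pixels, amid what is visible of it).
- bot.mark_of(camera, target): "location" ([column, row] in pixels: a listed point, or the origin of a listed thing).
The state is a dict: "time": time; "q": joint angles; "qd": joint speeds; "joint_efforts": joint torques, N m; "ee_pos": TCP position; "tcp_rot": TCP orientation; "wrist_force": force on the tool from outside, world axes, zero at the start; "torque": the same for the moment, N m; "opening": finger opening in m; "grasp_force": force on a finger pad.
Only numpy, scipy, OpenCV 4.12 (cv2) and the standard library are available. Lean on these libraries where they do the work, as an engineer would, in place of code of your own. Each camera call takes 0.05 s, during which the arm holds its last target. There are 200 camera calls.

## Working session

There is one attempt and no reset: what is moved stays moved. The work goes in short steps, Python scripts to look and compute and a tool call to move; the robot and the scene stay as the last step left them, time stands still between calls to the robot, and variables do not carry over. Pictures are saved under pics/ and viewed, at most 10 in all, crops included, and the job is handed in when it is done.

Besides the shell and the picture viewer there is one more tool, called by a JSON object that holds its "name" and its "arguments". arm_command: Moves the arm, as the interface text tells. Its arguments: {"type":"object","properties":{"series":{"type":"array"},"hand":{"type":"number"},"grip_force":{"type":"number"}},"required":["series"]}

```bash
mkdir -p pics; cat > h.py <<'E'
import numpy as np, cv2
from scipy.spatial.transform import Rotation as R
from workcell import bot
def cam(n): return bot.camera(n)
def rot(o):
    o=np.array(o,float)
    if o.shape==(3,3): return o
    if o.size==4: return R.from_quat(o).as_matrix()
    return R.from_euler('xyz',o,degrees=True).as_matrix()
def onplane(c,px,z):
    d=np.linalg.inv(c['camera_matrix'])@[px[0],px[1],1]; d=rot(c['orientation'])@[d[0],-d[1],-d[2]]
    o=np.array(c['xyz']); return o+d*(z-o[2])/d[2]
def proj(c,p):
    q=rot(c['orientation']).T@(np.array(p)-c['xyz']); q=c['camera_matrix']@[q[0],-q[1],-q[2]]; return q[:2]/q[2]
E
python3 - <<'E'
from h import *
print(bot.get_obs())
hs=dict(reader=0,drawer_front=.045,shutter_pivot=.116,shutter_knob=.136,beaker=0,bottle=0,tip_box=0)
for n in('side','top'):
    c=cam(n); cv2.imwrite(f'pics/{n}0.png',c['color']); print(n,{k:v for k,v in c.items() if k!='color'})
    for t,z in hs.items():
        for m in bot.mark_of(n,t)[:2]: print(t,np.round(m['location'],1),round(m['confidence'],2),onplane(c,m['location'],z).round(4))
E
```

```text
{'time': 0.0, 'q': array([6.33107459e+01, 5.01249149e+00, 1.00335724e+01, 9.50974741e+01,
       9.18367408e-04, 8.99984382e+01]), 'qd': array([ 0.16820328,  0.03183236, -0.11239208,  0.0897738 ,  0.05940937,
        0.01944285]), 'joint_efforts': array([-3.73099247e-04, -5.20387316e+01,  4.64804649e+01,  1.61461055e-02,
       -1.18461588e-05, -8.06910293e-06]), 'ee_pos': array([0.24693155, 0.49120838, 0.2305618 ]), 'tcp_rot': array([-1.79923607e+02, -9.20449017e-04,  1.53312307e+02]), 'wrist_force': array([-0.42317837, -0.36191535,  0.14163584]), 'torque': array([-0.02872351, -0.03349476,  0.03680468]), 'grasp_force': 0.0, 'opening': 0.08525831282695676}
side {'camera_matrix': array([[445.15208473,   0.        , 280.89449428],
       [  0.        , 445.15208473, 213.7725587 ],
       [  0.        ,   0.        ,   1.        ]]), 'xyz': array([ 0.33991227, -0.721218  ,  0.68327508]), 'orientation': array([ 52.3266792 ,   0.65942634, -21.18201573])}
reader [293.2 237.4] 0.8 [0.6463 0.0113 0.    ]
drawer_front [214.8 227.3] 0.73 [0.475  0.0617 0.045 ]
shutter_knob [286.7 184.2] 0.58 [
[... 293 characters left out ...]
: array([[442.58163775,   0.        , 278.61432766],
       [  0.        , 442.58163775, 209.28119729],
       [  0.        ,   0.        ,   1.        ]]), 'xyz': array([0.44238402, 0.02272271, 1.1337783 ]), 'orientation': array([  7.6759863 ,  -1.28320368, -91.5208812 ])}
reader [251.6 261.3] 0.68 [0.4628 0.0655 0.    ]
reader [270.3 192.4] 0.57 [0.6392 0.0137 0.    ]
drawer_front [252.8 259.8] 0.66 [0.4655 0.0608 0.045 ]
shutter_pivot [290.9 194.8] 0.77 [ 0.6123 -0.0333  0.116 ]
shutter_pivot [255.7 181.8] 0.4 [0.645  0.0481 0.116 ]
shutter_knob [255.7 183.7] 0.82 [0.6366 0.0477 0.136 ]
beaker [361.8 254.9] 0.55 [ 0.4717 -0.2166  0.    ]
bottle [359.2 196.1] 0.55 [ 0.6242 -0.2177  0.    ]
```

View pics/top0.png

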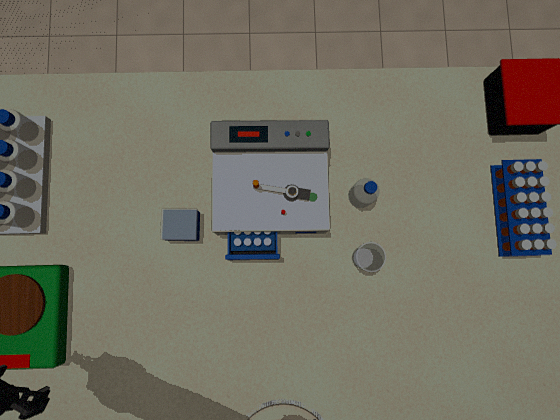

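View pics/side0.png

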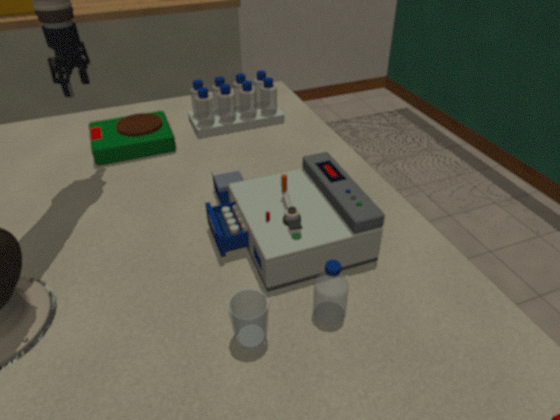

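The top view shows the reader's front edge at row ~233 (columns 213–330), the drawer front at (252,257), the orange knob at (256,184), the pivot at (292,191) and the red post at (283,212). The tip box is at (181,224), the beaker at (368,257) and the bottle at (364,192). The side view agrees: knob at (285,184), post at (268,216), drawer front at (222,232).

Next I'll fit the reader pose from colour centroids and the top edges.

```bash
cat > fit.py <<'E'
from h import *
from scipy.optimize import least_squares
def blob(im,lo,hi,roi):
    x0,y0,x1,y1=roi; h=cv2.cvtColor(im[y0:y1,x0:x1],cv2.COLOR_BGR2HSV); m=cv2.inRange(h,lo,hi)
    n,_,s,c=cv2.connectedComponentsWithStats(m)
    i=1+np.argmax(s[1:,4]); return c[i]+[x0,y0],s[i,:]+[x0,y0,0,0,0]
c={n:cam(n) for n in('top','side')}
def rd(p,P):
    x,y,a=p; P=np.array(P); return np.array([x+np.cos(a)*P[0]-np.sin(a)*P[1],y+np.sin(a)*P[0]+np.cos(a)*P[1],P[2]])
k=np.radians(80); kn=[-.020+.085*np.cos(k),-.05+.085*np.sin(k)]
obs=[]
for n,r,lo,hi,P in [('top',(245,172,268,196),(8,140,60),(22,255,255),kn+[.148]),('side',(276,168,296,198),(8,140,60),(22,255,255),kn+[.136]),
   ('top',(276,204,292,220),(0,120,60),(6,255,255),[-.067,-.029,.113]),('side',(260,206,276,226),(0,120,60),(6,255,255),[-.067,-.029,.105])]:
    try: b=blob(c[n]['color'],lo,hi,r); print(n,b); obs.append((n,b[0],P))
    except Exception as e: print(n,r,e)
# white top front corners in top view, rear-housing corners
for px,P in [((213,233.5),[-.11,.14,.095]),((329.5,234),[-.11,-.14,.095]),((211,121.5),[.15,.14,.13]),((328,120.5),[.15,-.14,.13])]: obs.append(('top',np.array(px),P))
f=lambda p:np.concatenate([proj(c[n],rd(p,P))-u for n,u,P in obs])
s=least_squares(f,[.64,.013,0]); p=s.x; print('pose',p[:2],np.degrees(p[2])); print(f(p).reshape(-1,2).round(1))
# blue front edge
h=cv2.cvtColor(c['top']['color'],cv2.COLOR_BGR2HSV); m=cv2.inRange(h,(100,120,40),(125,255,255))[225:275,215:290]
ys,xs=np.nonzero(m); print('front rows',np.round([np.nonzero(m[:,j])[0].max()+225 for j in range(75) if m[:,j].any()]),xs.min()+215,xs.max()+215)
g=least_squares(lambda d:proj(c['top'],rd(p,[-.122-d[0],.045,.076]))[1]-259.5,[.05]).x; print('drawer out approx',g)
for q in ([-.122-g[0],.045,.045],[-.122,.045,.045],kn+[.136],[-.088,.001,.136],[-.02,-.05,.116]): print(q,rd(p,q).round(4))
sc=np.vstack([c[n]['color'][100:300,150:400] for n in c]); cv2.imwrite('pics/z.png',cv2.resize(np.hstack([c[n]['color'][110:290,190:390] for n in c]),None,fx=2,fy=2))
print(onplane(c['top'],(181,224),.06))
E
python3 fit.py
```

```text
top (array([255.27586207, 182.68965517]), array([253, 180,   6,   7,  29]))
side (array([283.62295082, 182.32786885]), array([282, 175,   4,  17,  61]))
top (array([283. , 211.5]), array([282, 210,   3,   4,  12]))
side (array([267.25, 215.6 ]), array([266, 212,   3,   9,  20]))
pose [0.63887691 0.01330678] -0.7928832369696465
[[ 0.6  1.1]
 [-1.4  0. ]
 [ 0.4  1. ]
 [-1.8  0.2]
 [-1.6 -1.1]
 [ 0.9 -2.9]
 [-0.7 -1. ]
 [ 1.4 -0.6]]
front rows [258 258 258 259 259 259 259 259 259 259 259 259 259 259 259 258 258 258
 258 258 258 258 258 258 258 258 258 258 258 258 258 258 258 258 258 258
 258 258 258 258 258 258 258 258 258 258 258 258 258 258 258 258 258 258
 258] 225 279
drawer out approx [0.05193717]
[np.float64(-0.1739371667928254), 0.045, 0.045] [0.4656 0.0607 0.045 ]
[-0.122, 0.045, 0.045] [0.5175 0.06   0.045 ]
[np.float64(-0.005239904898310914), np.float64(0.033708659006037686), 0.136] [0.6341 0.0471 0.136 ]
[-0.088, 0.001, 0.136] [0.5509 0.0155 0.136 ]
[-0.02, -0.05, 0.116] [ 0.6182 -0.0364  0.116 ]
[0.5560105  0.23257622 0.06      ]
```

{"name": "arm_command", "arguments": {"series": [[-0.03, -0.03, 0, -0.1], [-0.06, -0.06, 0, -0.2], [-0.095, -0.09, 0, -0.3], [-0.13, -0.125, 0, -0.4], [-0.165, -0.158, 0, -0.466]], "hand": 0, "grip_force": 40}}

```text
time: 1.4
ee_pos: [0.3236, 0.2744, 0.2314]
tcp_rot: [180.0, 0.0, -179.7]
wrist_force: [1.1, 0.7, 0.4]
opening: 0.0123
grasp_force: 0.0
```

{"name": "arm_command", "arguments": {"series": [[-0.016, -0.042, 0.01, 0], [-0.032, -0.085, 0.03, 0], [-0.048, -0.128, 0.05, 0], [-0.065, -0.171, 0.07, 0], [-0.08, -0.213, 0.09, 0]]}}

```text
time: 1.9
ee_pos: [0.4039, 0.0613, 0.1409]
tcp_rot: [180.0, 0.1, -180.0]
wrist_force: [0.8, 0.4, 0.3]
opening: -0.0003
grasp_force: 0.0
```

{"name": "arm_command", "arguments": {"series": [[0, 0, 0.025, 0], [0, 0, 0.05, 0], [0, 0, 0.075, 0], [0, 0, 0.096, 0], [0, 0, 0.096, 0]]}}

```text
time: 2.4
ee_pos: [0.4019, 0.0628, 0.0429]
tcp_rot: [-180.0, -0.2, 180.0]
wrist_force: [-0.2, 0.3, 0.1]
opening: 0.0001
grasp_force: 0.0
```

{"name": "arm_command", "arguments": {"series": [[-0.015, 0, 0, 0], [-0.03, 0, 0, 0], [-0.045, 0, 0, 0], [-0.06, 0, 0, 0], [-0.075, 0, 0, 0]]}}

```text
time: 2.9
ee_pos: [0.4794, 0.0632, 0.0467]
tcp_rot: [-180.0, 0.0, -180.0]
wrist_force: [-1.5, -1.2, 0.4]
opening: -0.0004
grasp_force: 0.8
```

{"name": "arm_command", "arguments": {"series": [[-0.004, 0, 0, 0], [-0.008, 0, 0, 0], [-0.012, 0, 0, 0], [-0.016, 0, 0, 0], [-0.02, 0, 0, 0]]}}

```text
time: 3.4
ee_pos: [0.4981, 0.0631, 0.0455]
tcp_rot: [-180.0, -0.0, -180.0]
wrist_force: [-5.0, 0.1, 3.0]
opening: -0.0
grasp_force: 2.3
```

In the detent now, so I'll push on slowly.

{"name": "arm_command", "arguments": {"series": [[-0.002, 0, 0, 0], [-0.004, 0, 0, 0], [-0.006, 0, 0, 0], [-0.008, 0, 0, 0], [-0.008, 0, 0, 0]]}}

```text
time: 3.9
ee_pos: [0.507, 0.0632, 0.0453]
tcp_rot: [180.0, 0.0, -180.0]
wrist_force: [-0.1, 0.4, 0.4]
opening: 0.0004
grasp_force: 0.0
```

{"name": "arm_command", "arguments": {"series": [[-0.001, 0, 0, 0], [-0.002, 0, 0, 0], [-0.003, 0, 0, 0], [-0.004, 0, 0, 0], [-0.004, 0, 0, 0]]}}

```text
time: 4.4
ee_pos: [0.5106, 0.0632, 0.0453]
tcp_rot: [-180.0, 0.0, -180.0]
wrist_force: [0.3, 0.3, 0.1]
opening: -0.0004
grasp_force: 0.0
```

{"name": "arm_command", "arguments": {"series": [[-0.001, 0, 0, 0], [-0.002, 0, 0, 0], [-0.003, 0, 0, 0], [-0.004, 0, 0, 0], [-0.004, 0, 0, 0]]}}

```text
time: 4.9
ee_pos: [0.5108, 0.0631, 0.0452]
tcp_rot: [180.0, -0.4, -180.0]
wrist_force: [-22.3, -0.2, 14.2]
opening: -0.0002
grasp_force: 11.2
```

{"name": "arm_command", "arguments": {"series": [[0.01, 0, 0, 0], [0.03, 0, 0, 0], [0.05, 0, 0, 0], [0.06, 0, -0.04, 0], [0.06, 0, -0.085, 0]]}}

```text
time: 5.4
ee_pos: [0.4522, 0.063, 0.13]
tcp_rot: [-180.0, -0.2, -180.0]
wrist_force: [2.4, -0.2, 0.4]
opening: 0.0001
grasp_force: 0.0
```

{"name": "arm_command", "arguments": {"series": [[0, 0, -0.04, 0.14], [0, 0, -0.07, 0.28], [0, 0, -0.08, 0.42], [0, 0, -0.08, 0.56], [0, 0, -0.08, 0.7]], "hand": 0.06}}

```text
time: 5.9
ee_pos: [0.4548, 0.0632, 0.2109]
tcp_rot: [179.9, 0.1, 139.6]
wrist_force: [-0.3, -0.0, -0.6]
opening: 0.0594
grasp_force: 0.0
```

```bash
python3 fit.py | tail -20; python3 -c "
from h import *
print({k:np.round(v,4) for k,v in bot.get_obs().items() if k in('q','ee_pos','tcp_rot','time')})
for n in('side','top'):
    c=cam(n); cv2.imwrite(f'pics/{n}1.png',c['color'])"
```

```text
top (array([255.2       , 182.83333333]), array([253, 180,   6,   8,  30]))
side (array([283.65517241, 182.01724138]), array([282, 175,   4,  16,  58]))
top (array([282.75      , 211.58333333]), array([281, 210,   4,   4,  12]))
side (array([267.31578947, 215.42105263]), array([266, 212,   3,   9,  19]))
pose [0.63888662 0.01349992] -0.8103367520131183
[[ 0.6  0.9]
 [-1.4  0.3]
 [ 0.6  0.9]
 [-1.9  0.3]
 [-1.7 -1.1]
 [ 0.8 -2.9]
 [-0.8 -1. ]
 [ 1.3 -0.6]]
{'time': np.float64(6.0), 'q': array([ 7.91230e+00, -7.86430e+00, -4.82360e+00,  9.30030e+01,
       -1.50000e-03,  4.81263e+01]), 'ee_pos': array([0.4546, 0.0632, 0.2104]), 'tcp_rot': array([1.799729e+02, 2.630000e-02, 1.397860e+02])}Traceback (most recent call last):
  File "fit.py", line 22, in <module>
    ys,xs=np.nonzero(m); print('front rows',np.round([np.nonzero(m[:,j])[0].max()+225 for j in range(75) if m[:,j].any()]),xs.min()+215,xs.max()+215)
                                                                                                                           ~~~~~~^^
    return umr_minimum(a, axis, None, out, keepdims, initial, where)
ValueError: zero-size array to reduction operation minimum which has no identity
```

View pics/z.png

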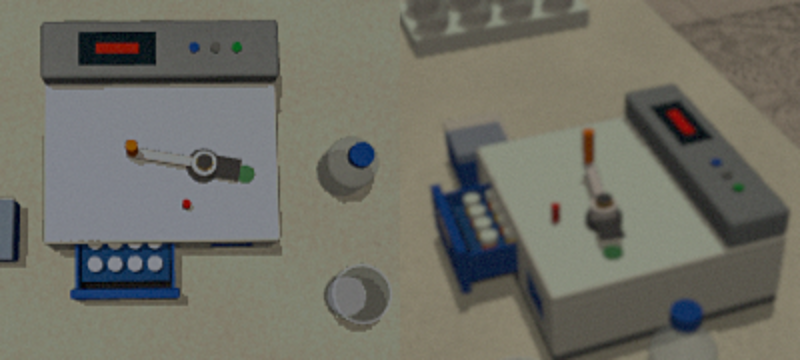

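That crop dates from before the push (drawer still open), with the knob at the bar's end and the post in front. Next I'll triangulate the knob directly and check the drawer in the new picture.

```bash
python3 - <<'E'
from h import *
from scipy.optimize import least_squares
T=cam('top');S=cam('side')
for nm,t,s,zt,zs in(('knob',(255.25,182.8),(283.6,182.2),.150,.136),('post',(282.9,211.5),(267.3,215.5),.113,.105)):
    print(nm,onplane(T,t,zt).round(4),onplane(S,s,zs).round(4))
    f=lambda p:np.r_[proj(T,[p[0],p[1],zt])-t,proj(S,[p[0],p[1],zs])-s]
    r=least_squares(f,[.6,0]);print(r.x.round(4),r.fun.round(1))
for n,t in(('top','shutter_pivot'),('side','shutter_pivot'),('side','shutter_knob'),('top','shutter_knob')):
    for m in bot.mark_of(n,t)[:1]: print(n,t,np.round(m['location'],1),round(m['confidence'],2))
cv2.imwrite('pics/z1.png',cv2.resize(np.hstack([c['color'][110:290,190:390] for c in(T,S)]),None,fx=2,fy=2))
E
```

```text
knob [0.636  0.0484 0.15  ] [0.6371 0.0464 0.136 ]
[0.6367 0.0477] [ 0.3 -0.3 -0.4 -0.3]
post [ 0.5739 -0.0136  0.113 ] [ 0.5755 -0.0152  0.105 ]
[ 0.5749 -0.0143] [ 0.3 -0.4 -0.4 -0.2]
top shutter_pivot [290.  190.1] 0.59
side shutter_pivot [296.7 213.7] 0.72
side shutter_knob [285.3 184.8] 0.84
```

View pics/z1.png

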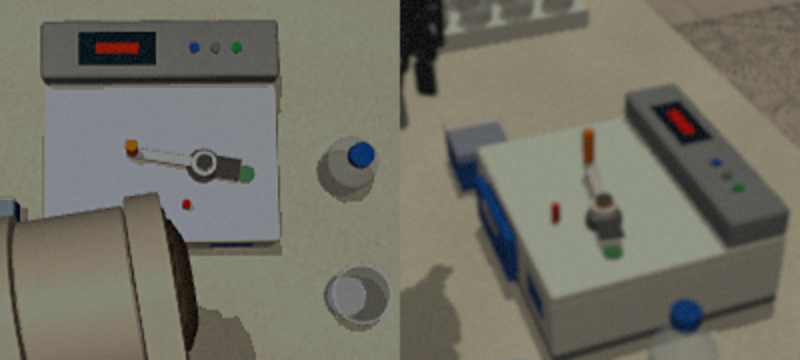

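The drawer now sits flush in both views: side view shows the front against the housing at crop (495,225). The knob is at (0.637, 0.048), consistent with the post, and the stop should put it at about (0.554, 0.016).

{"name": "arm_command", "arguments": {"series": [[-0.03, 0.021, 0, 0.14], [-0.06, 0.042, 0, 0.28], [-0.09, 0.063, 0, 0.42], [-0.12, 0.084, 0, 0.56], [-0.149, 0.105, 0, 0.7]]}}

```text
time: 6.9
ee_pos: [0.6376, 0.0473, 0.21]
tcp_rot: [-180.0, 0.0, 99.5]
wrist_force: [-0.7, 1.2, 0.2]
opening: 0.0599
grasp_force: 0.0
```

{"name": "arm_command", "arguments": {"series": [[0, 0, 0, 0.14], [0, 0, 0, 0.28], [0, 0, 0, 0.345], [0, 0, 0, 0.345], [0, 0, 0, 0.345]]}}

```text
time: 7.4
ee_pos: [0.6361, 0.0475, 0.2102]
tcp_rot: [-180.0, 0.0, 80.2]
wrist_force: [-0.5, -0.5, -0.5]
opening: 0.0601
grasp_force: 0.0
```

{"name": "arm_command", "arguments": {"series": [[0, 0, 0.02, 0], [0, 0, 0.04, 0], [0, 0, 0.06, 0], [0, 0, 0.075, 0], [0, 0, 0.087, 0]]}}

```text
time: 7.9
ee_pos: [0.6359, 0.0475, 0.1223]
tcp_rot: [-180.0, 0.0, 80.1]
wrist_force: [0.3, 0.2, 0.3]
opening: 0.0598
grasp_force: 0.0
```

{"name": "arm_command", "arguments": {"series": [[0, 0, 0, 0], [0, 0, 0, 0], [0, 0, 0, 0], [0, 0, 0, 0], [0, 0, 0, 0]], "hand": 0, "grip_force": 40}}

```text
time: 8.4
ee_pos: [0.6369, 0.0476, 0.1245]
tcp_rot: [179.9, -0.0, 80.0]
wrist_force: [3.0, 0.8, 4.1]
opening: 0.0129
grasp_force: 39.1
```

{"name": "arm_command", "arguments": {"series": [[-0.0002, -0.0063, 0, -0.074], [-0.0009, -0.0125, 0, -0.148], [-0.0021, -0.0187, 0, -0.222], [-0.0037, -0.0248, 0, -0.296], [-0.0058, -0.0307, 0, -0.37]]}}

```text
time: 8.9
ee_pos: [0.6056, 0.0471, 0.1245]
tcp_rot: [179.8, 0.0, 101.4]
wrist_force: [3.6, 0.1, 3.9]
opening: 0.013
grasp_force: 39.3
```

{"name": "arm_command", "arguments": {"series": [[-0.0002, -0.0063, 0, -0.074], [-0.0009, -0.0125, 0, -0.148], [-0.0021, -0.0187, 0, -0.222], [-0.0037, -0.0248, 0, -0.296], [-0.0058, -0.0307, 0, -0.37]]}}

```text
time: 9.4
ee_pos: [0.5768, 0.0355, 0.1245]
tcp_rot: [179.8, 0.1, 122.6]
wrist_force: [4.0, -0.5, 4.1]
opening: 0.013
grasp_force: 39.2
```

{"name": "arm_command", "arguments": {"series": [[-0.0002, -0.0063, 0, -0.074], [-0.0009, -0.0125, 0, -0.148], [-0.0021, -0.0187, 0, -0.222], [-0.0037, -0.0248, 0, -0.296], [-0.0054, -0.0298, 0, -0.36]]}}

```text
time: 9.9
ee_pos: [0.5548, 0.0152, 0.1245]
tcp_rot: [179.8, 0.1, 143.2]
wrist_force: [10.7, 9.4, 2.7]
opening: 0.0129
grasp_force: 39.4
```

{"name": "arm_command", "arguments": {"series": [[0, -0.0005, 0, 0], [0, -0.001, 0, 0], [0, -0.0015, 0, 0], [0, -0.002, 0, 0], [0, -0.002, 0, 0]]}}

```text
time: 10.4
ee_pos: [0.5548, 0.0151, 0.1245]
tcp_rot: [179.6, 0.1, 143.1]
wrist_force: [11.6, 10.9, 0.8]
opening: 0.0124
grasp_force: 39.4
```

```bash
python3 - <<'E'
from h import *
T=cam('top');S=cam('side'); o=bot.get_obs(); print(o['ee_pos'],o['wrist_force'],o['opening'],o['grasp_force'])
cv2.imwrite('pics/z2.png',cv2.resize(np.hstack([c['color'][110:290,190:390] for c in(T,S)]),None,fx=2,fy=2))
E
```

```text
[0.55479679 0.01514383 0.12456221] [11.05914169 11.05822865  0.88812803] 0.012774325059395011 39.400089383125305
```

View pics/z2.png

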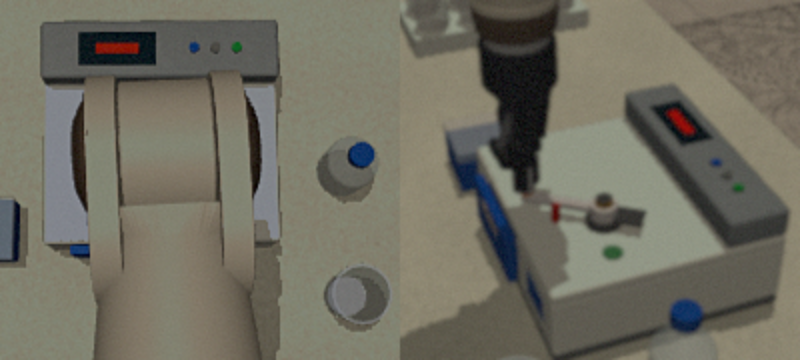

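The side view shows the arm bar resting against the red post at crop (555,212), with the gripper holding the knob at (525,185) and the drawer still closed. The extra 2 mm push moved nothing and the force stayed well above the spring's, so it is at the stop.

```bash
python3 -c "
from workcell import bot
print(bot.job_done())"
```

```text
the job is handed in; nothing more can be done
None
```

The drawer is pushed fully home, the shutter arm is held at its front stop with the gripper, the beaker, bottle and tip box were left untouched, and the job was handed in at about 10.5 s.

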